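# Make up two amplifier repair kits

## Task

Make up the two repair kits from the loose parts on the plywood riser. The blue tray gets the green cell, the grey can capacitor and the relay; the orange tray gets the purple cell and the navy can capacitor, and its other pocket stays empty. Lay each cell flat in its tray's long trough and stand each of the other parts upright in a square pocket of its own (either pocket will do), all down on the pocket floor, and leave the circuit board, the block battery and the transformer where they lie.

Things in the scene. Friction and masses are not known exactly. Their poses are not given: they have to be found in the camera images.
- tray_blue: Blue plastic kit tray, fixed on the riser (a flat plywood board, top 155 mm above the desk), 126 (x) x 138 (y) x 8 mm plus 12 mm tabs at the y ends. Origin: centre of the underside, z up. Flat recesses, floor 3 mm and rims 8 mm above the riser: a trough 40 (x) x 86 (y) mm centred at x = -36 mm, y = 0; two square pockets 54 x 54 mm centred at x = +27 mm, y = +32 mm and y = -32 mm.
- tray_orange: Orange plastic kit tray, fixed on the riser (a flat plywood board, top 155 mm above the desk), 126 (x) x 138 (y) x 8 mm plus 12 mm tabs at the y ends. Origin: centre of the underside, z up. Flat recesses, floor 3 mm and rims 8 mm above the riser: a trough 40 (x) x 86 (y) mm centred at x = -36 mm, y = 0; two square pockets 54 x 54 mm centred at x = +27 mm, y = +32 mm and y = -32 mm.
- cell_green: Green cylindrical battery cell lying on the riser, 18 mm thick and high, 66 mm long along its own y. Origin: middle of its underside, z up. It does not roll. Grasp across its x, 18 mm.
- cell_purple: Purple cylindrical battery cell lying on the riser, 18 mm thick and high, 66 mm long along its own y. Origin: middle of its underside, z up. It does not roll. Grasp across its x, 18 mm.
- can_grey: Light grey can capacitor standing upright on the riser, a cylinder 29 mm across; body 48 mm high, small terminals on top to 53 mm. Origin: centre of its underside, z up.
- can_navy: Dark navy-blue can capacitor standing upright on the riser, a cylinder 35 mm across; body 55 mm high, small terminals on top to 60 mm. Origin: centre of its underside, z up.
- relay: Clear-cased relay standing on its black base, a pinkish coil inside; a box 28 (x) x 24 (y) x 37 mm. Origin: centre of its underside, z up.
- board: Small green circuit board with parts on it, lying flat, 48 (x) x 62 (y) x 16 mm. Spare: to be left alone. Origin: centre of its underside.
- battery: Yellow and black block battery lying, 26 (x) x 52 (y) x 17 mm. Spare: to be left alone. Origin: near the centre of its underside.
- transformer: Transformer with a grey laminated core, yellow winding and coloured wires, 66 (x) x 58 (y) x 48 mm. Spare: to be left alone. Origin: near the centre of its underside.
Things that resemble listed ones, but are neither listed nor needed, are in the scene too. Of the things like the can_navy, leave any that is red; of the rest the smaller one is meant.

How it is judged:
At the end, for the whole second after the job is handed in: Each cell in its tray's trough (within 0.4 rad of its length), grey can and relay in separate square pockets of the blue tray, navy can in a square pocket of the orange one; each within 14.5 mm of the recess centre in x and y, on its floor, tilt under 0.12 rad, released, at rest (x of cell_green in the frame of tray_blue between -0.0505 and -0.0215 m and y of cell_green in the frame of tray_blue between -0.0145 and 0.0145 m and z of cell_green in the frame of tray_blue below 0.006 m and angle between the y axis of cell_green and the y axis of tray_blue, either way round below 0.4 rad and (((x of can_grey in the frame of tray_blue between 0.0125 and 0.0415 m and y of can_grey in the frame of tray_blue between 0.0175 and 0.0465 m and z of can_grey in the frame of tray_blue below 0.006 m) and (x of relay in the frame of tray_blue between 0.0125 and 0.0415 m and y of relay in the frame of tray_blue between -0.0465 and -0.0175 m and z of relay in the frame of tray_blue below 0.006 m)) or ((x of can_grey in the frame of tray_blue between 0.0125 and 0.0415 m and y of can_grey in the frame of tray_blue between -0.0465 and -0.0175 m and z of can_grey in the frame of tray_blue below 0.006 m) and (x of relay in the frame of tray_blue between 0.0125 and 0.0415 m and y of relay in the frame of tray_blue between 0.0175 and 0.0465 m and z of relay in the frame of tray_blue below 0.006 m))) and x of cell_purple in the frame of tray_orange between -0.0505 and -0.0215 m and y of cell_purple in the frame of tray_orange between -0.0145 and 0.0145 m and z of cell_purple in the frame of tray_orange below 0.006 m and angle between the y axis of cell_purple and the y axis of tray_orange, either way round below 0.4 rad and ((x of can_navy in the frame of tray_orange between 0.0125 and 0.0415 m and y of can_navy in the frame of tray_orange between 0.0175 and 0.0465 m and z of can_navy in the frame of tray_orange below 0.006 m) or (x of can_navy in the frame of tray_orange between 0.0125 and 0.0415 m and y of can_navy in the frame of tray_orange between -0.0465 and -0.0175 m and z of can_navy in the frame of tray_orange below 0.006 m)) and linear speed of each of cell_green, can_grey, relay, cell_purple, can_navy below 0.02 m/s and angle between each of cell_green, can_grey, relay, cell_purple, can_navy's own z axis and vertical below 0.12 rad and contact force between the fingers and cell_green below 0.1 N and contact force between the fingers and can_grey below 0.1 N and contact force between the fingers and relay below 0.1 N and contact force between the fingers and cell_purple below 0.1 N and contact force between the fingers and can_navy below 0.1 N); the robot touches nothing.
It fails at once if the spare circuit board was pushed or carried more than 25 mm away (distance of board from where it was at the start of the episode above 0.025 m).
It fails at once if the spare block battery was pushed or carried more than 25 mm away (distance of battery from where it was at the start of the episode above 0.025 m).
It fails at once if the spare transformer was pushed or carried more than 25 mm away (distance of transformer from where it was at the start of the episode above 0.025 m).
It also fails if it takes over 125 s, if anything falls off the work surface, if the arm or the gripper's body presses on something with over 40 N, if the wrist force passes 120 N, or if a joint passes its speed limit or range.

## Robot

A 6-joint arm with a two-finger parallel gripper is mounted at the origin on a cart in front of the work surface, level with it; the furniture and walls round the work are solid. World frame = base frame: x ahead of the robot, y to its left, z up, the work surface at z = 0. Lengths are in m, angles in rad, forces in N, time in s.
With the tool pointing down it reaches from about 0.225 to 0.875 m from the base axis. Payload 3.4 kg.
Tool frame: the origin (TCP) lies between the finger pads; the fingertips stand r.tcp_to_tips ahead of it and the grasp point (between the pads) lies 6 mm ahead of it (r.tcp_to_tips is the distance from the TCP to the fingertips, in m); z points along the fingers, y is the line along which they close (so a half turn about z gives the same grasp; the last joint's range is limited). The gripper opens to 85 mm and grips with 20 to 120 N. Pads are 22 mm wide; open, the fingers measure 114 mm over their backs; the gripper's body (76 mm by 85 mm) begins 54 mm behind the grasp point. The pads swing forward as they close: fully open they stand 13 mm farther back than shut.
Start: joints at [-1.343, 0.276, 1.505, -0, 1.361, -0.121], TCP at [0.197, -0.54, 0.256] pointing down, gripper open.
Joint ranges: [-2.89, 2.89], [-0.75, 2.08], [0.22, 2.7], [-1.18, 4.32], [0.11, 2.71], [-2.7, 2.7]. Speed limits (rad/s): [2.57, 2.57, 3.14, 3.14, 3.14, 3.14].

## Interface

Orientations are given as a rotation vector (axis times angle).
In Python, from station import r, eyes, finish_job gives the robot as it stands.
- The arm moves only by the shell command python3 -m crank 'ROWS' [OPENING] [FORCE]. ROWS is JSON, a list of rows, each a list of 6 numbers: the shift along the tool's x, y, z in mm, then the turn, a rotation vector about the tool's x, y, z in rad. In form: [[tx, ty, tz, rx, ry, rz], ...]. A call has 1 to 12 rows; each row shifts and turns the commanded pose from where the row before left it, along the tool's axes as they then stand; what a row does not reach is not made up. A row lasts 1/12 s, in which the tool goes at most 41.7 mm and 7.16 degrees, less where a joint would pass 70% of its speed; a pose out of reach is approached as far as the arm can. A call with a gripper value outside its range is refused whole. OPENING is the closure, from 0 (fully open) to 1 (shut), set as the call begins (- or left out, the last holds). The fingers move at their own pace and stop on an object; FORCE is the grip in N (left out, the last holds). Time passes only in rows, so rows that do not move let the fingers close. It gives the time, the measured TCP pose, the force, the opening and the grip force at its end, in the units of the state.
- r.state(): the state, without advancing time (a new reading comes with each control period).
- eyes.grab_frame(name): name is "scene" or "top" or "wrist"; returns a dict with "pixels" (420x560x3 uint8, blue, green, red), "depth" (420x560 float32, m along the optical axis (not along the pixel's ray), 0 where there is no reading), "fx", "fy", "cx", "cy" (pixels), "dist" ([k1, k2, p1, p2, k3] as OpenCV has them; the pictures are not rectified), "rvec" (rotation vector, rad) and "tvec" (3), from world to camera coordinates, as OpenCV has them. Camera axes: x right, y down, z forward; pixel columns grow to the right and rows downward; lengths in m; the calibration is good to about 2 mm. A picture is of the moment at which its call begins.
- finish_job(): hands the job in; it is judged then, once.
Trained networks look in a picture, given as the dict that the camera call returned (one of the last four; its "shot" number tells which), for a name from the list of things; names that differ only in an ending like _2 or _b are one class to them, and where a whole thing is asked for, a point or a joint stands for the part that bears it (a point fixed in the world has none). Each returns a list of dicts, best first, with "confidence" (0 to 1); they miss things now and then, are a little off and sometimes report something else, mostly with a low value. They report only what shows in the picture. A call takes as long as a camera call. They do not tell look-alikes from the thing itself.
- eyes.spot_in(thing, picture): "location" ([column, row] in pixels, amid what is visible of it).
- eyes.silhouettes(thing, picture): "pixels" (420x560 bool, what is visible of it) and "location" ([column, row] in pixels, amid what is visible of it).
- eyes.pinpoint(thing, picture): "location" ([column, row] in pixels: a listed point, or the origin of a listed thing).
The state is a dict: "time_s": time; "joint_pos": joint angles; "joint_vel": joint speeds; "joint_torque": joint torques, N m; "eef_pos": TCP position; "ee_rot": TCP orientation; "contact_force": force on the tool from outside, world axes, zero at the start; "wrist_torque": the same for the moment, N m; "width": finger opening in m; "grip_force": force on a finger pad.
Only numpy, scipy, OpenCV 4.12 (cv2) and the standard library are available. Lean on these libraries where they do the work, as an engineer would, in place of code of your own. Each camera call takes 0.05 s, during which the arm holds its last target. There are 200 camera calls.

## Working session

There is one attempt and no reset: what is moved stays moved. The work goes in short steps, Python scripts to look and compute and a shell command to move; the robot and the scene stay as the last step left them, time stands still between calls to the robot, and variables do not carry over. Pictures are saved under pics/ and viewed, at most 14 in all, crops included, and the job is handed in when it is done.

```bash
ls; mkdir -p pics; python3 - <<'E'
from station import r, eyes
import cv2
print(r.state(), r.tcp_to_tips)
for n in ["top","scene"]:
    f=eyes.grab_frame(n); cv2.imwrite(f"pics/{n}0.png",f["pixels"]); print(n,f["fx"],f["rvec"],f["tvec"],f["dist"])
E
```

```text
pics
{'time_s': 0.0, 'joint_pos': array([-1.34296220e+00,  2.76612603e-01,  1.50614880e+00, -5.77356212e-06,
        1.36069715e+00, -1.20995286e-01]), 'joint_vel': array([-0.00137478, -0.00044143, -0.00031168, -0.00103389, -0.00055751,
       -0.0014446 ]), 'joint_torque': array([-1.97023346e-04, -4.16765535e+01, -2.45805377e+01, -2.19660228e-04,
        1.11257663e-02,  9.96276214e-06]), 'eef_pos': array([ 0.19641847, -0.53989249,  0.25542339]), 'ee_rot': array([-3.09209427e+00, -5.44844674e-01,  1.65252368e-04]), 'contact_force': array([ 0.43229678,  0.07747358, -0.32231933]), 'wrist_torque': array([ 0.00364537,  0.01833673, -0.02896659]), 'grip_force': 0.0, 'width': 0.08530080479938469} 0.025
top 507.4030329237663 [ 2.14254889 -2.08100794  0.22058566] [0.02544507 0.48657622 1.12685997] [-0.11294688  0.          0.          0.          0.        ]
scene 544.1103848998937 [ 2.13203873 -1.15612231  0.47593297] [-0.23596503  0.37049041  1.00773464] [-0.00907632  0.          0.          0.          0.        ]
```

View pics/top0.png

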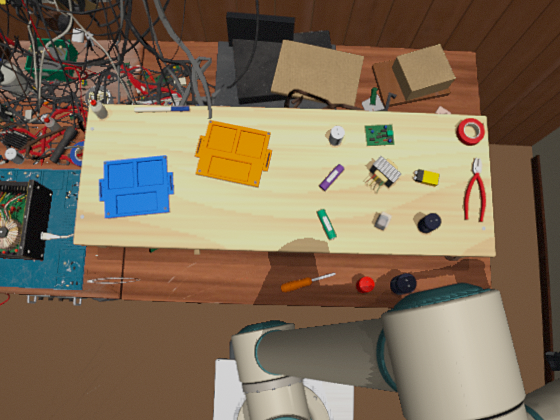

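View pics/scene0.png

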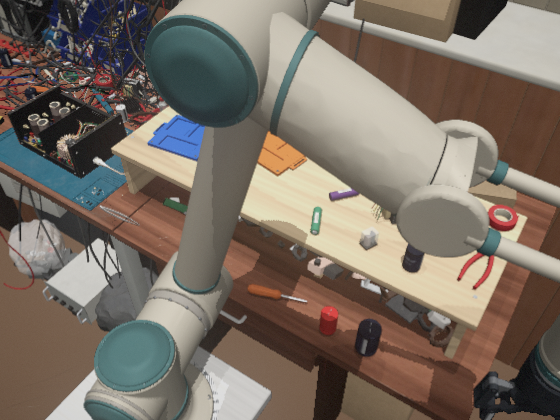

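The top view shows the blue tray at (137,187), the orange at (233,153), the grey can at (337,134), the relay at (382,220) and the green and purple cells at (327,224) and (332,178). One dark can is on the riser at (429,222) and another on the desk at (403,283). Next I'll measure them.

```bash
cat > h.py <<'E'
import numpy as np, cv2
from station import r, eyes
def cloud(f):
    "world xyz per pixel (420x560x3)"
    K=np.array([[f["fx"],0,f["cx"]],[0,f["fy"],f["cy"]],[0,0,1]])
    v,u=np.mgrid[:420,:560]
    n=cv2.undistortPoints(np.stack([u,v],-1).reshape(-1,1,2).astype(float),K,np.array(f["dist"])).reshape(420,560,2)
    d=f["depth"]; P=np.dstack([n[...,0]*d,n[...,1]*d,d])
    R=cv2.Rodrigues(np.array(f["rvec"]))[0]
    P=(P-np.array(f["tvec"]))@R; P[d==0]=np.nan
    return P
def show(f,things,z0):
    P=cloud(f)
    for t in things:
        for s in eyes.silhouettes(t,f)[:3]:
            m=s["pixels"]; Q=P[m]; Q=Q[~np.isnan(Q[:,0])]; 
            if len(Q)<5: continue
            zt=np.percentile(Q[:,2],95)
            A=Q[Q[:,2]>z0+.003]; B=Q[Q[:,2]>zt-.012]
            if len(A)<5: A=Q
            c,sz,a=cv2.minAreaRect((A[:,:2]*1000).astype(np.float32))
            c2,rad=cv2.minEnclosingCircle((B[:,:2]*1000).astype(np.float32))
            print(t,round(s["confidence"],2),np.round(s["location"]),"n",len(Q),"ztop",round(zt*1000),"rect",np.round(c,1),np.round(sz,1),round(a,1),"top circ",np.round(c2,1),round(rad,1))
E
python3 - <<'E'
from h import *
f=eyes.grab_frame("top"); P=cloud(f)
print(P[230,250],P[120,300],P[240,480])
show(f,["tray_blue","tray_orange","cell_green","cell_purple","can_grey","can_navy","relay","board","battery","transformer"],.155)
E
```

```text
[0.42620567 0.08341658 0.15469298] [ 0.67482623 -0.01733656  0.15617148] [ 0.4181096  -0.4066398   0.15539332]
tray_blue 0.82 [134. 184.] n 4097 ztop 165 rect [513.2 332.1] [130.5 164.7] 8.2 top circ [513.1 330.9] 92.6
tray_orange 0.73 [233. 154.] n 3851 ztop 166 rect [593.5 126.5] [161.  129.2] 79.5 top circ [591.6 127.9] 91.0
cell_green 0.64 [324. 225.] n 272 ztop 176 rect [440.4 -76. ] [65.2 18.4] 24.6 top circ [441.4 -78.5] 32.7
cell_purple 0.51 [332. 179.] n 268 ztop 176 rect [542.9 -85.3] [18.3 64.6] 50.4 top circ [543.1 -84.8] 32.6
can_grey 0.64 [334. 136.] n 240 ztop 205 rect [631.2 -93.3] [28.1 29.2] 81.5 top circ [631.1 -93.8] 14.7
can_grey 0.53 [426. 176.] n 330 ztop 175 rect [ 549.5 -290.9] [51.9 27.7] 77.6 top circ [ 551.2 -290.8] 27.2
can_navy 0.6 [402. 281.] n 458 ztop 75 rect [ 336.7 -275.6] [45.9 66.7] 33.9 top circ [ 330.9 -267.1] 23.1
can_navy 0.59 [361. 285.] n 202 ztop 59 rect [ 326.5 -179.1] [32.4 30.6] 13.1 top circ [ 326.6 -178.9] 16.9
can_navy 0.54 [428. 221.] n 338 ztop 213 rect [ 446.6 -285.2] [33.  35.8] 38.2 top circ [ 445.3 -285.6] 18.6
relay 0.66 [383. 222.] n 226 ztop 195 rect [ 449.1 -190.5] [22.4 28.3] 65.5 top circ [ 449.  -190.8] 16.4
relay 0.34 [381. 132.] n 550 ztop 168 rect [ 644.9 -191. ] [45.9 61.9] 7.2 top circ [ 644.7 -191. ] 35.3
board 0.88 [384. 132.] n 538 ztop 168 rect [ 645.6 -191.6] [47.4 60.7] 6.7 top circ [ 643.9 -193.4] 34.7
battery 0.54 [425. 178.] n 311 ztop 175 rect [ 549.1 -290.7] [52. 27.] 78.5 top circ [ 549.6 -290. ] 26.9
transformer 0.65 [382. 172.] n 610 ztop 206 rect [ 552.  -195.3] [56.5 54.9] 6.9 top circ [ 551.3 -194.7] 30.3
```

```bash
cat >> h.py <<'E'
from scipy.spatial.transform import Rotation as Ro
def go(x,y,z,alpha=None):
    "shift in mm in tool axes from the measured pose to TCP (x,y,z mm) and the turn (rad, tool axes) to pads closing along alpha deg"
    s=r.state(); R=Ro.from_rotvec(s["ee_rot"]); p=np.array(s["eef_pos"])*1000
    Y=R.as_matrix()[:,1]; a=np.degrees(np.arctan2(Y[1],Y[0]))
    print("t",round(s["time_s"],2),"pos",np.round(p,1),"alpha",round(a,1),"F",np.round(s["contact_force"],1),"w",round(s["width"]*1000,1),"grip",round(s["grip_force"],1))
    print("shift",np.round(R.inv().apply(np.array([x,y,z])-p),1))
    al=np.radians(a if alpha is None else alpha)
    y=np.array([np.cos(al),np.sin(al),0]); zz=np.array([0,0,-1.]); xx=np.cross(y,zz)
    T=Ro.from_matrix(np.stack([xx,y,zz],1)); print("turn",np.round((R.inv()*T).as_rotvec(),4),"per 12deg rows:",round(np.degrees((R.inv()*T).magnitude())/7,1))
E
python3 - <<'E'
from h import *
f=eyes.grab_frame("top"); P=cloud(f)
q=P[(P[...,0]>.69)&(P[...,0]<.95)&(abs(P[...,1])<.45)&(P[...,2]>.2)]
print(len(q), np.nanmin(q,0),np.nanmax(q,0))
go(446,-285.5,320)
E
```

```text
2165 [0.73263166 0.08077835 0.20001452] [0.94144334 0.44994326 0.32250524]
t 0.7 pos [ 196.5 -540.4  256.4] alpha -70.0 F [-0.7 -0.1  1. ] w 85.4 grip 0.0
shift [ 321.6 -154.3  -63.7]
turn [ 0.0001  0.     -0.    ] per 12deg rows: 0.0
```

```bash
python3 -m crank '[[0,0,-32,0,0,0],[0,0,-33,0,0,0],[36,-17,0,0,0,0],[36,-17,0,0,0,0],[36,-17,0,0,0,0],[36,-17,0,0,0,0],[36,-17,0,0,0,0],[36,-17,0,0,0,0],[36,-17,0,0,0,0],[36,-17,0,0,0,0],[34,-18,0,0,0,0],[0,0,0,0,0,0]]' 0 40; python3 - <<'E'
from h import *
go(446,-285.5,320)
f=eyes.grab_frame("wrist"); cv2.imwrite("pics/w1.png",f["pixels"])
f=eyes.grab_frame("top"); show(f,["can_navy"],.155)
E
```

```text
time_s: 1.7
eef_pos: [0.4505, -0.2802, 0.3215]
ee_rot: [-3.089, -0.555, -0.007]
contact_force: [0.2, 0.2, 0.2]
width: 0.0852
grip_force: 0.0
t 1.7 pos [ 450.5 -280.2  321.5] alpha -69.6 F [0.2 0.2 0.2] w 85.2 grip 0.0
shift [-6.1  3.4  1.4]
turn [-0.0022 -0.0047 -0.    ] per 12deg rows: 0.0
can_navy 0.64 [362. 287.] n 207 ztop 58 rect [ 327.4 -178.6] [31.9 32. ] 27.3 top circ [ 328.4 -177.2] 17.2
```

View pics/w1.png

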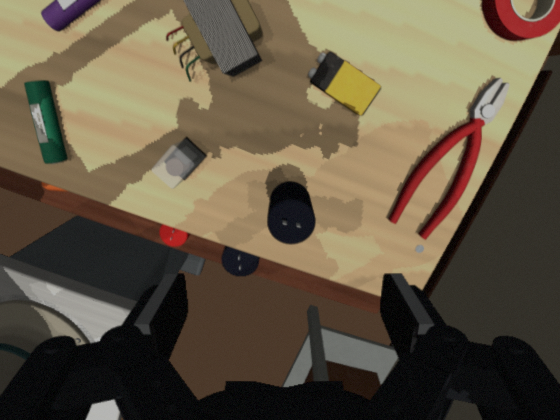

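```bash
python3 - <<'E'
from h import *
go(446,-285.5,320)
f=eyes.grab_frame("wrist"); show(f,["can_navy","battery","relay"],.155)
P=cloud(f)
for b in [(slice(250,420),slice(0,200)),(slice(250,420),slice(360,560))]:
    q=P[b].reshape(-1,3); q=q[(q[:,2]>.23)]; print(len(q), np.percentile(q,[1,50,99],axis=0) if len(q) else "")
E
```

```text
t 1.85 pos [ 446.5 -285.5  321.3] alpha -69.9 F [-0.5  0.2 -0.9] w 85.4 grip 0.0
shift [-0.4 -0.2  1.3]
turn [ 0.0006  0.0009 -0.    ] per 12deg rows: 0.0
can_navy 0.8 [171. 232.] n 474 ztop 57 rect [ 324.4 -181.6] [25.9 34.8] 0.4 top circ [ 328.7 -181.3] 17.8
can_navy 0.76 [284. 208.] n 2482 ztop 211 rect [ 447.3 -286.8] [34.5 34.7] 21.6 top circ [ 447.  -287.3] 17.7
can_navy 0.76 [233. 257.] n 887 ztop 73 rect [ 114.9 -292.1] [546.9  51.3] 7.2 top circ [ 347.  -261.6] 39.7
battery 0.96 [339.  76.] n 2515 ztop 174 rect [ 551.5 -290.5] [51.2 27. ] 77.4 top circ [ 551.5 -291.2] 27.1
relay 0.98 [172. 155.] n 1566 ztop 194 rect [ 451.6 -193.1] [22.3 28.7] 64.8 top circ [ 451.1 -193.2] 16.6
16507 [[ 0.41611845 -0.26130584  0.31462336]
 [ 0.4362291  -0.23664792  0.36552809]
 [ 0.45552389 -0.21416224  0.38655998]]
16463 [[ 0.45355006 -0.35179052  0.31442198]
 [ 0.47257504 -0.32895802  0.36552639]
 [ 0.48281012 -0.29823934  0.38674132]]
```

The wrist view has the riser's dark can at (290,215), clear between the open fingers. The depth shows the open tips about 7–12 mm ahead of the TCP, so the 25 mm figure applies when they're shut.

```bash
python3 -m crank '[[0,1,34,0,0,0],[0,0,34,0,0,0],[0,0,34,0,0,0],[0,0,22,0,0,0],[0,0,10,0,0,0],[0,0,0,0,0,0],[0,0,0,0,0,0]]' 0 40; python3 -m crank '[[0,0,0,0,0,0],[0,0,0,0,0,0],[0,0,0,0,0,0],[0,0,0,0,0,0],[0,0,0,0,0,0],[0,0,0,0,0,0],[0,0,0,0,0,0]]' 1 40; python3 -c "
from h import *
go(614.2,90.1,320)"
```

```text
time_s: 2.63
eef_pos: [0.4469, -0.2876, 0.1879]
ee_rot: [3.094, 0.543, 0.001]
contact_force: [-0.5, -0.3, 0.5]
width: 0.0852
grip_force: 0.0
time_s: 3.22
eef_pos: [0.4473, -0.2869, 0.1884]
ee_rot: [3.092, 0.545, 0.002]
contact_force: [-1.1, 0.4, 5.4]
width: 0.034
grip_force: 40.1
t 3.22 pos [ 447.3 -286.9  188.4] alpha -70.0 F [-1.1  0.4  5.4] w 34.0 grip 40.1
shift [ 285.9 -297.  -131.9]
turn [ 0.0018 -0.0009  0.    ] per 12deg rows: 0.0
```

```bash
python3 -m crank '[[0,0,-15,0,0,0],[0,0,-30,0,0,0],[0,0,-34,0,0,0],[0,0,-34,0,0,0],[12,-13,-18,0,0,0],[25,-26,0,0,0,0],[25,-26,0,0,0,0],[25,-26,0,0,0,0],[25,-26,0,0,0,0],[25,-26,0,0,0,0],[25,-26,0,0,0,0],[25,-26,0,0,0,0]]'; python3 -m crank '[[25,-26,0,0,0,0],[25,-26,0,0,0,0],[25,-26,0,0,0,0],[24,-24,0,0,0,0],[0,0,0,0,0,0],[0,0,0,0,0,0]]';  python3 - <<'E'
from h import *
go(614.2,90.1,320)
f=eyes.grab_frame("wrist"); cv2.imwrite("pics/w2.png",f["pixels"]); show(f,["can_navy","tray_orange"],.155)
f=eyes.grab_frame("top"); show(f,["tray_blue"],.155)
E
```

```text
time_s: 4.22
eef_pos: [0.5562, -0.0375, 0.318]
ee_rot: [3.094, 0.545, -0.001]
contact_force: [0.9, -0.3, -1.0]
width: 0.0338
grip_force: 39.9
time_s: 4.72
eef_pos: [0.6143, 0.092, 0.3172]
ee_rot: [3.093, 0.55, -0.003]
contact_force: [-1.0, 0.5, -0.2]
width: 0.0337
grip_force: 40.0
t 4.72 pos [614.3  92.  317.2] alpha -69.8 F [-1.   0.5 -0.2] w 33.7 grip 40.0
shift [-0.7  1.8 -2.8]
turn [-0.0003  0.0018  0.    ] per 12deg rows: 0.0
can_navy 0.82 [283. 315.] n 11078 ztop 340 rect [595.6  89.8] [71.7 55.4] 25.6 top circ [613.5  92.6] 19.2
tray_orange 0.69 [229. 192.] n 22523 ztop 164 rect [593.9 125.8] [162.5 126.4] 79.5 top circ [594.6 126.1] 92.8
tray_blue 0.75 [138. 184.] n 4013 ztop 166 rect [513.3 332.3] [129.9 164.6] 7.3 top circ [511.7 331.7] 92.9
```

View pics/w2.png

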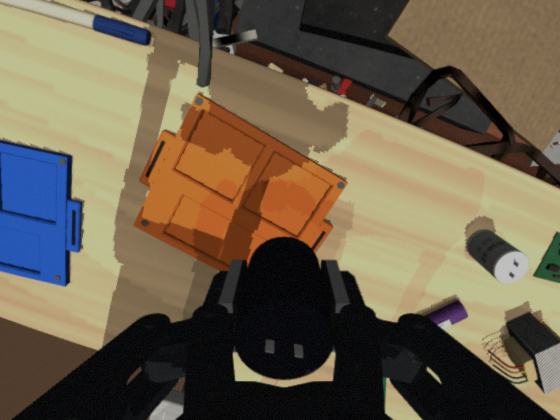

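The wrist image shows the navy can held upright, and the orange tray's pockets at (215,165) and (295,190) match the measured pose.

```bash
python3 -m crank '[[-1,2,30,0,0,0],[0,0,34,0,0,0],[0,0,30,0,0,0],[0,0,18,0,0,0],[0,0,9,0,0,0],[0,0,3,0,0,0],[0,0,0,0,0,0]]'; python3 -c "
from h import *
go(614.6,89.4,191.5)"
```

```text
time_s: 5.55
eef_pos: [0.614, 0.0874, 0.1945]
ee_rot: [3.094, 0.544, 0.0]
contact_force: [0.4, -0.2, -0.3]
width: 0.0336
grip_force: 40.0
t 5.55 pos [614.   87.4 194.5] alpha -70.1 F [ 0.4 -0.2 -0.3] w 33.6 grip 40.0
shift [ 1.3 -1.7  3. ]
turn [ 0.0002 -0.0001  0.    ] per 12deg rows: 0.0
```

```bash
python3 -m crank '[[1,-1.5,1.5,0,0,0],[0,0,1.5,0,0,0],[0,0,0,0,0,0],[0,0,0,0,0,0]]';python3 -m crank '[[0,0,0,0,0,0],[0,0,0,0,0,0],[0,0,0,0,0,0],[0,0,0,0,0,0],[0,0,0,0,0,0]]' 0.25; python3 -c "
from h import *
go(614.6,89.4,320)"
```

```text
time_s: 5.88
eef_pos: [0.6147, 0.0899, 0.1922]
ee_rot: [3.094, 0.545, 0.003]
contact_force: [-0.3, -0.2, -1.5]
width: 0.0342
grip_force: 40.0
time_s: 6.3
eef_pos: [0.6143, 0.0898, 0.1913]
ee_rot: [3.094, 0.545, 0.0]
contact_force: [1.0, 0.2, 0.3]
width: 0.0641
grip_force: 0.0
t 6.3 pos [614.3  89.8 191.3] alpha -70.0 F [1.  0.2 0.3] w 64.1 grip 0.0
shift [ 1.000e-01  5.000e-01 -1.287e+02]
turn [ 0.0001 -0.0001  0.    ] per 12deg rows: 0.0
```

```bash
python3 -m crank '[[0,0,-20,0,0,0],[0,0,-34,0,0,0],[0,0,-34,0,0,-0.12],[0,0,-34,0,0,-0.12],[0,0,-7,0,0,-0.12],[0,0,0,0,0,-0.12],[0,0,0,0,0,-0.12],[0,0,0,0,0,-0.12],[0,0,0,0,0,-0.12],[0,0,0,0,0,-0.12],[0,0,0,0,0,-0.12],[0,0,0,0,0,-0.12]]' 0.25; python3 -m crank '[[0,0,0,0,0,-0.12],[0,0,0,0,0,-0.12],[0,0,0,0,0,-0.12],[0,0,0,0,0,-0.12],[0,0,0,0,0,-0.12],[0,0,0,0,0,-0.12],[0,0,0,0,0,-0.12],[0,0,0,0,0,-0.06],[0,0,0,0,0,0],[0,0,0,0,0,0]]' 0; python3 - <<'E'
from h import *
go(543,-85,290,50.4)
f=eyes.grab_frame("wrist"); cv2.imwrite("pics/w3.png",f["pixels"]); show(f,["can_navy","cell_purple"],.155)
E
```

```text
time_s: 7.3
eef_pos: [0.6142, 0.0898, 0.3202]
ee_rot: [-2.239, -2.203, 0.0]
contact_force: [0.3, -0.6, -0.6]
width: 0.0639
grip_force: 0.0
time_s: 8.13
eef_pos: [0.6142, 0.0898, 0.3202]
ee_rot: [-1.069, -2.954, 0.0]
contact_force: [0.1, -0.0, -0.1]
width: 0.0852
grip_force: 0.0
t 8.13 pos [614.2  89.8 320.2] alpha 50.2 F [ 0.1 -0.  -0.1] w 85.2 grip 0.0
shift [ -57.1 -179.9   30.2]
turn [-0.0002 -0.0001 -0.0034] per 12deg rows: 0.0
cell_purple 0.66 [ 84. 260.] n 1522 ztop 174 rect [545.3 -85.1] [17.7 66.1] 51.0 top circ [544.8 -85.5] 33.6
```

```bash
python3 -m crank '[[-10,-32,5,0,0,0],[-10,-32,5,0,0,0],[-10,-32,5,0,0,0],[-10,-32,5,0,0,0],[-10,-32,5,0,0,-0.01],[-6,-20,5,0,0,0],[0,0,0,0,0,0],[0,0,0,0,0,0],[0,0,0,0,0,0]]' 0 40; python3 - <<'E'
from h import *
f=eyes.grab_frame("wrist"); cv2.imwrite("pics/w4.png",f["pixels"]); show(f,["cell_purple","transformer"],.155)
f=eyes.grab_frame("top"); cv2.imwrite("pics/t4.png",f["pixels"]); show(f,["can_navy"],.155)
go(545,-85.3,186,51)
E
```

```text
time_s: 9.03
eef_pos: [0.543, -0.0841, 0.2906]
ee_rot: [1.052, 2.959, 0.001]
contact_force: [-0.8, 0.2, 0.4]
width: 0.0858
grip_force: 0.0
cell_purple 0.77 [283. 210.] n 2099 ztop 175 rect [544.5 -86.1] [18.2 65.3] 50.3 top circ [544.  -86.1] 33.1
transformer 0.87 [202. 305.] n 2943 ztop 204 rect [ 530.6 -172.3] [ 59.8 114.1] 45.1 top circ [ 539.6 -163. ] 58.7
can_navy 0.96 [399. 285.] n 440 ztop 74 rect [ 331.1 -265.1] [43.5 44. ] 36.9 top circ [ 330.5 -265.6] 22.5
can_navy 0.92 [251. 140.] n 360 ztop 215 rect [619.6  85.1] [35.2 52.6] 57.1 top circ [613.5  90. ] 18.3
can_navy 0.5 [366. 284.] n 111 ztop 58 rect [ 325.9 -185.1] [19.8 32.9] 78.8 top circ [ 327. -179.] 16.5
t 9.28 pos [543.1 -83.6 290.4] alpha 51.0 F [-0.5 -0.4  1.2] w 85.4 grip 0.0
shift [-2.500e+00 -1.000e-01  1.044e+02]
turn [ 0.0003  0.0003 -0.0007] per 12deg rows: 0.0
```

View pics/w4.png

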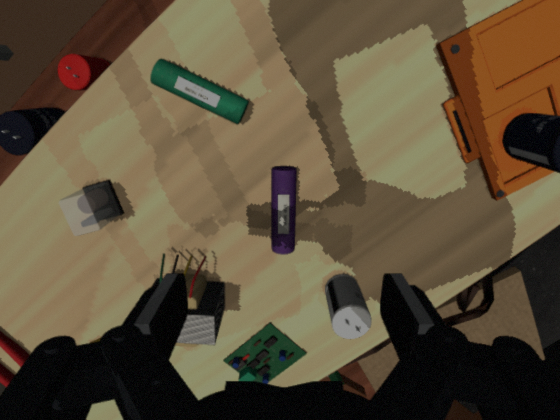

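The wrist view shows the purple cell upright in frame at (284,210), centred between the fingers, with the transformer wires at (190,260) clear. The navy can is standing in the orange pocket.

```bash
python3 -m crank '[[-2,-1,25,0,0,0],[0,0,34,0,0,0],[0,0,25,0,0,0],[0,0,14,0,0,0],[0,0,6,0,0,0],[0,0,0,0,0,0],[0,0,0,0,0,0]]' 0.4 40; python3 -m crank '[[0,0,0,0,0,0],[0,0,0,0,0,0],[0,0,0,0,0,0],[0,0,0,0,0,0],[0,0,0,0,0,0],[0,0,0,0,0,0]]' 1 40; python3 -c "
from h import *
go(558.5,132.4,300,-10.5)"
```

```text
time_s: 9.87
eef_pos: [0.5442, -0.0864, 0.1869]
ee_rot: [1.051, 2.96, 0.0]
contact_force: [-0.7, 0.1, 0.7]
width: 0.0511
grip_force: 0.0
time_s: 10.37
eef_pos: [0.5444, -0.0868, 0.1877]
ee_rot: [1.051, 2.957, 0.0]
contact_force: [-0.1, 1.3, 5.8]
width: 0.017
grip_force: 40.7
t 10.37 pos [544.4 -86.8 187.7] alpha 50.9 F [-0.1  1.3  5.8] w 17.0 grip 40.7
shift [ 127.   179.1 -112.4]
turn [0.0026 0.0018 1.0712] per 12deg rows: 8.8
```

```bash
python3 -m crank '[[0,0,-15,0,0,0],[0,0,-30,0,0,0],[0,0,-30,0,0,0.12],[0,0,-30,0,0,0.12],[0,0,-7,0,0,0.12],[0,0,0,0,0,0.12],[0,0,0,0,0,0.12],[0,0,0,0,0,0.12],[0,0,0,0,0,0.12],[0,0,0,0,0,0.12],[0,0,0,0,0,0.11],[0,0,0,0,0,0]]';  python3 -c "
from h import *
go(558.5,132.4,300,-10.5)"
```

```text
time_s: 11.37
eef_pos: [0.5432, -0.0866, 0.298]
ee_rot: [-2.416, -2.008, 0.001]
contact_force: [-0.1, 1.3, -0.1]
width: 0.0172
grip_force: 39.9
t 11.37 pos [543.2 -86.6 298. ] alpha -10.5 F [-0.1  1.3 -0.1] w 17.2 grip 39.9
shift [218.1 -25.   -2. ]
turn [-0.0007  0.     -0.0006] per 12deg rows: 0.0
```

```bash
python3 -m crank '[[36,-4,0,0,0,0],[36,-4,0,0,0,0],[36,-4,0,0,0,0],[36,-4,0,0,0,0],[36,-4,0,0,0,0],[28,-4,0,0,0,0],[10,-1,0,0,0,0],[0,0,0,0,0,0],[0,0,25,0,0,0],[0,0,25,0,0,0],[0,0,10,0,0,0],[0,0,0,0,0,0]]';  python3 -c "
from h import *
go(558.5,132.4,191.5,-10.5)
f=eyes.grab_frame('wrist'); cv2.imwrite('pics/w5.png',f['pixels'])"
```

```text
time_s: 12.37
eef_pos: [0.5566, 0.1306, 0.2354]
ee_rot: [-2.412, -2.008, 0.009]
contact_force: [-0.0, -0.2, -0.8]
width: 0.0173
grip_force: 39.9
t 12.37 pos [556.6 130.6 235.4] alpha -10.5 F [-0.  -0.2 -0.8] w 17.3 grip 39.9
shift [ 2.2  1.8 43.9]
turn [-0.006   0.0029  0.0009] per 12deg rows: 0.1
```

View pics/w5.png

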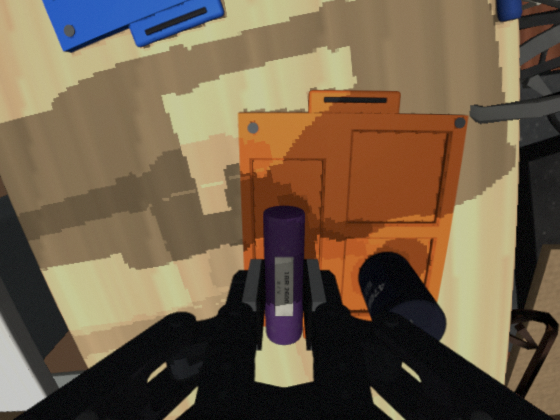

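The cell lines up with the trough (205–325 columns) and the fingers miss the navy can. Lowering now.

```bash
python3 -m crank '[[0,0,20,0,0,0],[0,0,14,0,0,0],[0,0,6,0,0,0],[0,0,3,0,0,0],[0,0,0,0,0,0],[0,0,0,0,0,0]]';  python3 -c "
from h import *
go(558.5,132.4,191.5,-10.5)"
```

```text
time_s: 12.92
eef_pos: [0.5592, 0.1322, 0.1965]
ee_rot: [2.413, 2.009, 0.003]
contact_force: [-0.7, -0.5, -0.4]
width: 0.0175
grip_force: 39.9
t 12.92 pos [559.2 132.2 196.5] alpha -10.4 F [-0.7 -0.5 -0.4] w 17.5 grip 39.9
shift [ 0.1 -0.7  5. ]
turn [ 0.0021 -0.0005  0.0011] per 12deg rows: 0.0
```

```bash
python3 -m crank '[[0,0,3,0,0,0],[0,0,2,0,0,0],[0,0,0,0,0,0],[0,0,0,0,0,0]]'; python3 -m crank '[[0,0,0,0,0,0],[0,0,0,0,0,0],[0,0,0,0,0,0],[0,0,0,0,0,0]]' 0.53; python3 -m crank '[[0,0,-20,0,0,0],[0,0,-34,0,0,0],[0,0,-34,0,0,0],[0,0,-34,0,0,0],[0,0,-7,0,0,0],[0,0,0,0,0,0]]' 0.53; python3 -c "
from h import *
go(631.5,-93.5,310,-10.5)"
```

```text
time_s: 13.25
eef_pos: [0.5589, 0.1324, 0.1908]
ee_rot: [2.413, 2.01, 0.002]
contact_force: [1.0, -0.1, 1.3]
width: 0.0172
grip_force: 40.1
time_s: 13.58
eef_pos: [0.5583, 0.1323, 0.1902]
ee_rot: [-2.414, -2.01, 0.001]
contact_force: [0.6, 0.7, 0.2]
width: 0.0401
grip_force: 0.0
time_s: 14.08
eef_pos: [0.5597, 0.1326, 0.3226]
ee_rot: [2.411, 2.008, 0.009]
contact_force: [0.3, -0.0, -1.3]
width: 0.0399
grip_force: 0.0
t 14.08 pos [559.7 132.6 322.6] alpha -10.4 F [ 0.3 -0.  -1.3] w 39.9 grip 0.0
shift [-209.4  111.4   12.9]
turn [ 0.0066 -0.0019  0.0013] per 12deg rows: 0.1
```

```bash
python3 -m crank '[[-15,8,1,0,0,0],[-30,16,2,0,0,0],[-30,16,2,0,0,0],[-30,16,2,0,0,0],[-30,16,2,0,0,0],[-30,16,1,0,0,0],[-30,15,0,0,0,0],[-14,8,0,0,0,0],[0,0,0,0,0,0],[0,0,0,0,0,0],[0,0,0,0,0,0]]' 0.1; python3 - <<'E'
from h import *
f=eyes.grab_frame("wrist"); cv2.imwrite("pics/w6.png",f["pixels"]); show(f,["can_grey"],.155)
f=eyes.grab_frame("top"); show(f,["cell_purple","can_navy"],.163)
go(631.5,-93.5,188,-10.5)
E
```

```text
time_s: 15.0
eef_pos: [0.629, -0.092, 0.3083]
ee_rot: [-2.411, -2.009, 0.001]
contact_force: [0.5, -0.3, 0.1]
width: 0.0767
grip_force: 0.0
can_grey 0.91 [287. 211.] n 1861 ztop 204 rect [632.7 -93.8] [29.1 28.9] 30.3 top circ [632.8 -94. ] 14.8
can_grey 0.69 [223. 331.] n 4200 ztop 204 rect [ 553.6 -195.1] [59.6 50.8] 47.8 top circ [ 554.9 -196.1] 32.1
cell_purple 0.6 [231. 165.] n 264 ztop 179 rect [557.6 132.7] [66.7 20.1] 78.8 top circ [557.  132.9] 33.5
can_navy 0.78 [252. 135.] n 365 ztop 215 rect [612.   89.4] [34.3 34.7] 25.6 top circ [613.1  89.3] 18.0
can_navy 0.64 [365. 284.] n 144 ztop 58 rect [ 327.7 -181.4] [23.9 34.7] 81.2 top circ [ 328.5 -177.3] 17.2
can_navy 0.57 [403. 281.] n 435 ztop 75 rect [ 331.  -265.9] [44.8 44.3] 23.3 top circ [ 330.8 -267.2] 23.4
t 15.25 pos [629.5 -92.  309.6] alpha -10.3 F [ 0.2 -0.6  0.3] w 76.9 grip 0.0
shift [ -1.2   2.2 121.6]
turn [ 0.0003 -0.0002  0.0029] per 12deg rows: 0.0
```

```bash
python3 -m crank '[[-1.5,3,25,0,0,0],[0,0,34,0,0,0],[0,0,34,0,0,0],[0,0,18,0,0,0],[0,0,8,0,0,0],[0,0,2,0,0,0],[0,0,0,0,0,0]]' 0.1 40; python3 -m crank '[[0,0,0,0,0,0],[0,0,0,0,0,0],[0,0,0,0,0,0],[0,0,0,0,0,0],[0,0,0,0,0,0],[0,0,0,0,0,0],[0,0,0,0,0,0]]' 1 40; python3 -m crank '[[0,0,-15,0,0,0],[0,0,-30,0,0,0],[0,0,-34,0,0,0],[0,0,-34,0,0,0],[0,0,-14,0,0,0],[0,0,0,0,0,0]]'; python3 -c "
from h import *
go(535.3,367.7,315)"
```

```text
time_s: 15.83
eef_pos: [0.6328, -0.095, 0.1888]
ee_rot: [2.413, 2.011, 0.001]
contact_force: [0.4, 0.2, 0.5]
width: 0.0769
grip_force: 0.0
time_s: 16.42
eef_pos: [0.6329, -0.0954, 0.1896]
ee_rot: [2.413, 2.009, 0.002]
contact_force: [-0.4, 0.4, 5.4]
width: 0.0271
grip_force: 39.8
time_s: 16.92
eef_pos: [0.6341, -0.0958, 0.3198]
ee_rot: [2.409, 2.006, 0.008]
contact_force: [0.4, -0.4, -0.9]
width: 0.0277
grip_force: 39.6
t 16.92 pos [634.1 -95.8 319.8] alpha -10.4 F [ 0.4 -0.4 -0.9] w 27.7 grip 39.6
shift [ 437.9 -181.1    2.9]
turn [ 0.0087  0.0008 -0.    ] per 12deg rows: 0.1
```

```bash
python3 -m crank '[[16,-7,0,0,0,0],[33,-14,0,0,0,0],[33,-14,0,0,0,0],[33,-14,0,0,0,0],[33,-14,0,0,0,0],[33,-14,0,0,0,0],[33,-14,0,0,0,0],[33,-14,0,0,0,0],[33,-14,0,0,0,0],[33,-14,0,0,0,0],[33,-14,0,0,0,0],[33,-14,0,0,0,0]]'; python3 -m crank '[[33,-14,0,0,0,0],[26,-6,0,0,0,0],[0,0,0,0,0,0],[0,0,0,0,0,0],[0,0,0,0,0,0]]'; python3 - <<'E'
from h import *
go(535.3,367.7,192.8)
f=eyes.grab_frame("wrist"); cv2.imwrite("pics/w7.png",f["pixels"]); show(f,["tray_blue"],.155)
E
```

```text
time_s: 17.92
eef_pos: [0.5402, 0.3084, 0.3124]
ee_rot: [-2.412, -2.01, 0.007]
contact_force: [1.5, -0.2, 0.0]
width: 0.0276
grip_force: 39.5
time_s: 18.33
eef_pos: [0.5326, 0.3678, 0.3131]
ee_rot: [-2.413, -2.011, 0.007]
contact_force: [-0.1, 0.3, -0.6]
width: 0.0277
grip_force: 39.5
t 18.33 pos [532.6 367.8 313.1] alpha -10.4 F [-0.1  0.3 -0.6] w 27.7 grip 39.5
shift [  0.8   3.  120.3]
turn [-0.0029  0.0032  0.    ] per 12deg rows: 0.0
tray_blue 0.9 [261. 208.] n 16075 ztop 164 rect [512.9 337.4] [126.3 150.7] 7.5 top circ [513.5 332. ] 92.9
```

View pics/w7.png

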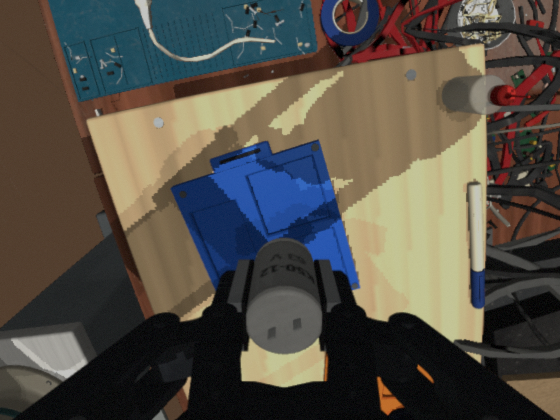

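The grey can is held upright over the blue tray, and the tray pose agrees with the top view.

```bash
python3 -m crank '[[1,3,25,0,0,0],[0,0,34,0,0,0],[0,0,34,0,0,0],[0,0,15,0,0,0],[0,0,6,0,0,0],[0,0,2,0,0,0],[0,0,0,0,0,0],[0,0,0,0,0,0]]'; python3 -c "
from h import *
go(535.5,367.5,192.8)"
```

```text
time_s: 19.1
eef_pos: [0.5379, 0.3687, 0.2011]
ee_rot: [2.414, 2.009, 0.005]
contact_force: [-0.3, -0.1, -0.4]
width: 0.0278
grip_force: 39.6
t 19.1 pos [537.9 368.7 201.1] alpha -10.5 F [-0.3 -0.1 -0.4] w 27.8 grip 39.6
shift [-1.6 -2.2  8.3]
turn [ 0.0026 -0.002   0.    ] per 12deg rows: 0.0
```

```bash
python3 -m crank '[[-1,-2,4,0,0,0],[0,0,3,0,0,0],[0,0,1.5,0,0,0],[0,0,0,0,0,0],[0,0,0,0,0,0]]'; python3 -m crank '[[0,0,0,0,0,0],[0,0,0,0,0,0],[0,0,0,0,0,0],[0,0,0,0,0,0],[0,0,0,0,0,0]]' 0.35; python3 -m crank '[[0,0,-20,0,0,0],[0,0,-34,0,0,0],[0,0,-34,0,0,0],[0,0,-30,0,0,0],[0,0,-7,0,0,0],[0,0,0,0,0,0]]' 0.35; python3 -c "
from h import *
go(451,-193,315,-25)"
```

```text
time_s: 19.52
eef_pos: [0.5348, 0.3682, 0.1926]
ee_rot: [2.413, 2.01, 0.003]
contact_force: [-1.4, -1.0, 5.0]
width: 0.0277
grip_force: 40.2
time_s: 19.93
eef_pos: [0.5346, 0.3681, 0.1905]
ee_rot: [2.414, 2.01, -0.001]
contact_force: [1.0, -0.6, -0.9]
width: 0.0557
grip_force: 0.0
time_s: 20.43
eef_pos: [0.5358, 0.3687, 0.319]
ee_rot: [2.413, 2.01, 0.01]
contact_force: [0.3, 0.5, -1.3]
width: 0.0557
grip_force: 0.0
t 20.43 pos [535.8 368.7 319. ] alpha -10.4 F [ 0.3  0.5 -1.3] w 55.7 grip 0.0
shift [-567.7   18.3    1.8]
turn [ 0.0045 -0.0045  0.2544] per 12deg rows: 2.1
```

```bash
python3 -m crank '[[-18,0,0,0,0,0],[-36,1,0,0,0,0],[-36,1,0,0,0,0],[-36,1,0,0,0,0],[-36,1,0,0,0,0],[-36,1,0,0,0,0],[-36,1,0,0,0,0],[-36,1,0,0,0,0],[-36,1,0,0,0,0],[-36,1,0,0,0,0],[-36,1,0,0,0,0],[-36,1,0,0,0,0]]' 0.1; python3 -m crank '[[-36,2,0,0,0,0],[-36,2,0,0,0,0],[-36,2,0,0,0,0],[-36,2,0,0,0,0],[-10,0,0,0,0,0.08],[0,0,0,0,0,0.09],[0,0,0,0,0,0.084],[0,0,0,0,0,0],[0,0,0,0,0,0],[0,0,0,0,0,0]]'; python3 - <<'E'
from h import *
f=eyes.grab_frame("wrist"); cv2.imwrite("pics/w8.png",f["pixels"]); show(f,["relay"],.158)
f=eyes.grab_frame("top"); cv2.imwrite("pics/t8.png",f["pixels"]); show(f,["can_grey"],.165)
go(451,-193,186,-25)
E
```

```text
time_s: 21.43
eef_pos: [0.4689, -0.0424, 0.3137]
ee_rot: [-2.412, -2.009, 0.003]
contact_force: [0.0, 0.2, -0.2]
width: 0.0767
grip_force: 0.0
time_s: 22.27
eef_pos: [0.4502, -0.1936, 0.3147]
ee_rot: [-2.646, -1.69, 0.001]
contact_force: [0.0, 0.4, 0.7]
width: 0.0769
grip_force: 0.0
relay 0.94 [286. 200.] n 1460 ztop 194 rect [ 451.  -191.8] [21.9 27.8] 65.5 top circ [ 451.3 -191.6] 16.5
can_grey 0.72 [114. 172.] n 291 ztop 209 rect [534.3 369.3] [31.5 29.2] 51.7 top circ [534.9 369.4] 16.1
t 22.47 pos [ 450.5 -193.7  315.6] alpha -24.9 F [-0.8  0.1  0.2] w 76.9 grip 0.0
shift [8.000e-01 1.000e-01 1.296e+02]
turn [-0.0002  0.0001  0.0016] per 12deg rows: 0.0
```

View pics/w8.png

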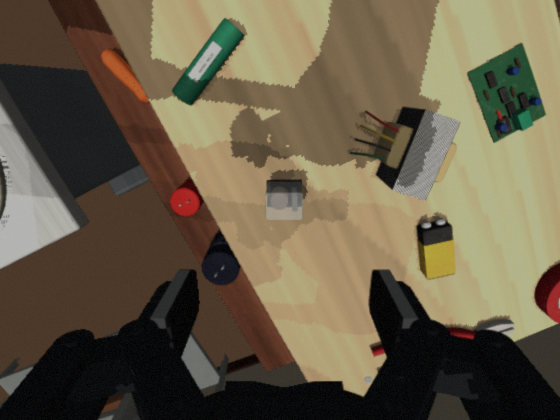

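The relay is at (285,200), square to the fingers. The grey can is standing in its pocket.

```bash
python3 -m crank '[[1.5,0,25,0,0,0],[0,0,34,0,0,0],[0,0,34,0,0,0],[0,0,22,0,0,0],[0,0,11,0,0,0],[0,0,3,0,0,0],[0,0,0,0,0,0]]' 0.1 40; python3 -m crank '[[0,0,0,0,0,0],[0,0,0,0,0,0],[0,0,0,0,0,0],[0,0,0,0,0,0],[0,0,0,0,0,0],[0,0,0,0,0,0],[0,0,0,0,0,0]]' 1 40; python3 -m crank '[[0,0,-15,0,0,0],[0,0,-30,0,0,0],[0,0,-34,0,0,0],[0,0,-34,0,0,-0.1],[0,0,-14,0,0,-0.12],[0,0,0,0,0,-0.12],[0,0,0,0,0,-0.12],[0,0,0,0,0,-0.11],[0,0,0,0,0,0]]'; python3 -c "
from h import *
go(544.4,304,315,7.7)"
```

```text
time_s: 23.05
eef_pos: [0.4509, -0.1923, 0.1862]
ee_rot: [-2.648, -1.688, 0.001]
contact_force: [0.0, 0.2, -0.2]
width: 0.0767
grip_force: 0.0
time_s: 23.63
eef_pos: [0.4518, -0.193, 0.1879]
ee_rot: [2.647, 1.687, 0.002]
contact_force: [-0.9, -0.1, 5.3]
width: 0.0285
grip_force: 40.6
time_s: 24.38
eef_pos: [0.4509, -0.1925, 0.3137]
ee_rot: [-2.066, -2.367, 0.0]
contact_force: [0.2, -0.2, -0.1]
width: 0.0283
grip_force: 39.9
t 24.38 pos [ 450.9 -192.5  313.7] alpha 7.8 F [ 0.2 -0.2 -0.1] w 28.3 grip 39.9
shift [479.3 159.8  -1.3]
turn [-0.0003 -0.0002  0.0013] per 12deg rows: 0.0
```

```bash
python3 -m crank '[[17,5,0,0,0,0],[34,11,0,0,0,0],[34,11,0,0,0,0],[34,12,0,0,0,0],[34,11,0,0,0,0],[34,11,0,0,0,0],[34,12,0,0,0,0],[34,11,0,0,0,0],[34,11,0,0,0,0],[34,12,0,0,0,0],[34,11,0,0,0,0],[34,12,0,0,0,0]]'; python3 -m crank '[[34,11,0,0,0,0],[34,11,0,0,0,0],[20,8,0,0,0,0],[0,0,0,0,0,0],[0,0,20,0,0,0],[0,0,34,0,0,0],[0,0,30,0,0,0],[0,0,15,0,0,0],[0,0,0,0,0,0],[0,0,0,0,0,0]]'; python3 - <<'E'
from h import *
go(544.4,304,191,7.7)
E
```

```text
time_s: 25.38
eef_pos: [0.5275, 0.214, 0.3135]
ee_rot: [-2.071, -2.362, 0.001]
contact_force: [0.9, -0.3, 0.3]
width: 0.0283
grip_force: 39.9
time_s: 26.22
eef_pos: [0.5454, 0.3027, 0.214]
ee_rot: [-2.07, -2.363, 0.004]
contact_force: [-0.2, 0.2, 0.0]
width: 0.0283
grip_force: 39.9
t 26.22 pos [545.4 302.7 214. ] alpha 7.6 F [-0.2  0.2  0. ] w 28.3 grip 39.9
shift [ 1.5 -0.7 23. ]
turn [-0.0022  0.001  -0.0023] per 12deg rows: 0.0
```

```bash
python3 -m crank '[[1,-0.5,12,0,0,0],[0,0,6,0,0,0],[0,0,3,0,0,0],[0,0,1,0,0,0],[0,0,0,0,0,0],[0,0,0,0,0,0]]'; python3 -m crank '[[0,0,0,0,0,0],[0,0,0,0,0,0],[0,0,0,0,0,0],[0,0,0,0,0,0],[0,0,0,0,0,0]]' 0.35; python3 -m crank '[[0,0,-20,0,0,0],[0,0,-34,0,0,0],[0,0,-34,0,0,0],[0,0,-30,0,0,0],[0,0,-7,0,0,0],[0,0,0,0,0,0]]' 0.35; python3 -c "
from h import *
go(441,-77,290,-65.4)"
```

```text
time_s: 26.72
eef_pos: [0.5455, 0.3044, 0.1935]
ee_rot: [2.068, 2.364, 0.002]
contact_force: [0.2, 0.4, -0.4]
width: 0.0285
grip_force: 39.9
time_s: 27.13
eef_pos: [0.5451, 0.3044, 0.1929]
ee_rot: [2.068, 2.365, 0.0]
contact_force: [-0.1, 0.4, 0.5]
width: 0.0556
grip_force: 0.0
time_s: 27.63
eef_pos: [0.5462, 0.3049, 0.321]
ee_rot: [2.066, 2.363, 0.009]
contact_force: [0.4, -0.0, 0.2]
width: 0.0557
grip_force: 0.0
t 27.63 pos [546.2 304.9 321. ] alpha 7.7 F [ 0.4 -0.   0.2] w 55.7 grip 0.0
shift [-364.4 -155.5   29.4]
turn [ 0.0044 -0.0054  1.2755] per 12deg rows: 10.4
```

```bash
python3 -m crank '[[-17,-7,0,0,0,0],[-34,-14,3,0,0,0],[-34,-15,3,0,0,0],[-34,-14,3,0,0,0],[-34,-15,3,0,0,0],[-34,-14,3,0,0,0],[-34,-15,3,0,0,0],[-34,-14,3,0,0,0],[-34,-15,3,0,0,0],[-34,-15,3,0,0,0],[-34,-14,2,0,0,0],[-8,-4,0,0,0,0]]' 0.1; python3 -m crank '[[0,0,0,0,0,0.11],[0,0,0,0,0,0.12],[0,0,0,0,0,0.12],[0,0,0,0,0,0.12],[0,0,0,0,0,0.12],[0,0,0,0,0,0.12],[0,0,0,0,0,0.12],[0,0,0,0,0,0.12],[0,0,0,0,0,0.12],[0,0,0,0,0,0.12],[0,0,0,0,0,0.08],[0,0,0,0,0,0]]'; python3 - <<'E'
from h import *
f=eyes.grab_frame("wrist"); cv2.imwrite("pics/w9.png",f["pixels"]); show(f,["cell_green"],.158)
f=eyes.grab_frame("top"); show(f,["relay","can_grey"],.165)
go(441,-77,186,-65.4)
E
```

```text
time_s: 28.63
eef_pos: [0.4367, -0.082, 0.2864]
ee_rot: [-2.071, -2.359, 0.007]
contact_force: [0.8, 1.0, 0.9]
width: 0.077
grip_force: 0.0
time_s: 29.63
eef_pos: [0.4386, -0.0774, 0.2872]
ee_rot: [-3.066, -0.676, 0.004]
contact_force: [-0.8, -0.1, 0.3]
width: 0.0765
grip_force: 0.0
cell_green 0.73 [282. 202.] n 2222 ztop 174 rect [442.4 -76.2] [65.6 18.2] 25.1 top circ [442.7 -76.2] 33.4
relay 0.65 [150. 168.] n 244 ztop 198 rect [544.6 304.8] [29.4 23.8] 7.0 top circ [544.4 304.7] 16.6
can_grey 0.72 [114. 171.] n 273 ztop 208 rect [533.5 369.4] [28.5 30.7] 0.4 top circ [534.5 368.8] 16.0
t 29.88 pos [439.1 -78.  288.3] alpha -65.0 F [-0.9  0.2  1.2] w 77.0 grip 0.0
shift [  2.2  -0.  102.3]
turn [-0.0007  0.0006  0.0068] per 12deg rows: 0.1
```

```bash
python3 -m crank '[[3.5,0,25,0,0,0],[0,0,34,0,0,0],[0,0,25,0,0,0],[0,0,12,0,0,0],[0,0,5,0,0,0],[0,0,0,0,0,0],[0,0,0,0,0,0]]' 0.4 40; python3 -m crank '[[0,0,0,0,0,0],[0,0,0,0,0,0],[0,0,0,0,0,0],[0,0,0,0,0,0],[0,0,0,0,0,0],[0,0,0,0,0,0]]' 1 40; python3 -m crank '[[0,0,-15,0,0,0],[0,0,-30,0,0,-0.1],[0,0,-34,0,0,-0.12],[0,0,-34,0,0,-0.12],[0,0,-14,0,0,-0.12],[0,0,0,0,0,-0.12],[0,0,0,0,0,-0.12],[0,0,0,0,0,-0.12],[0,0,0,0,0,-0.12],[0,0,0,0,0,-0.12],[0,0,0,0,0,-0.12],[0,0,0,0,0,-0.09]]'; python3 -c "
from h import *
go(477.6,327,315,7.7)"
```

```text
time_s: 30.47
eef_pos: [0.443, -0.0769, 0.1883]
ee_rot: [3.067, 0.678, 0.001]
contact_force: [1.3, -0.5, -0.3]
width: 0.0513
grip_force: 0.0
time_s: 30.97
eef_pos: [0.4433, -0.077, 0.189]
ee_rot: [3.066, 0.677, 0.004]
contact_force: [-0.2, -0.6, 6.1]
width: 0.0171
grip_force: 40.6
time_s: 31.97
eef_pos: [0.4422, -0.0767, 0.3146]
ee_rot: [-2.061, -2.371, 0.0]
contact_force: [-0.3, 0.5, -0.4]
width: 0.0174
grip_force: 39.9
t 31.97 pos [442.2 -76.7 314.6] alpha 8.0 F [-0.3  0.5 -0.4] w 17.4 grip 39.9
shift [394.8  91.1  -0.4]
turn [-0.0003 -0.0001  0.005 ] per 12deg rows: 0.0
```

```bash
python3 -m crank '[[17,4,0,0,0,0],[35,8,0,0,0,0],[35,8,0,0,0,0],[35,8,0,0,0,0],[35,8,0,0,0,0],[35,8,0,0,0,0],[35,8,0,0,0,0],[35,8,0,0,0,0],[35,8,0,0,0,0],[35,8,0,0,0,0],[35,8,0,0,0,0],[28,7,0,0,0,0]]'; python3 -m crank '[[0,0,0,0,0,0],[0,0,0,0,0,0],[0,0,20,0,0,0],[0,0,34,0,0,0],[0,0,25,0,0,0],[0,0,10,0,0,0],[0,0,0,0,0,0],[0,0,0,0,0,0]]'; python3 - <<'E'
from h import *
go(477.6,327,192.5,7.7)
E
```

```text
time_s: 32.97
eef_pos: [0.4794, 0.3296, 0.3144]
ee_rot: [-2.066, -2.366, -0.0]
contact_force: [-0.3, -0.5, -0.3]
width: 0.0169
grip_force: 39.9
time_s: 33.63
eef_pos: [0.4802, 0.3261, 0.2263]
ee_rot: [2.069, 2.364, -0.0]
contact_force: [0.0, 0.5, -0.4]
width: 0.0173
grip_force: 39.9
t 33.63 pos [480.2 326.1 226.3] alpha 7.6 F [ 0.   0.5 -0.4] w 17.3 grip 39.9
shift [ 1.2 -2.5 33.8]
turn [ 0.0003  0.0003 -0.0014] per 12deg rows: 0.0
```

```bash
python3 -m crank '[[1,-2.5,18,0,0,0],[0,0,9,0,0,0],[0,0,4,0,0,0],[0,0,2,0,0,0],[0,0,0,0,0,0],[0,0,0,0,0,0]]'; python3 -c "
from h import *
go(477.6,327,192.5,7.7)"
```

```text
time_s: 34.13
eef_pos: [0.4778, 0.3277, 0.1935]
ee_rot: [2.067, 2.365, 0.002]
contact_force: [1.1, -0.5, -0.5]
width: 0.0174
grip_force: 39.9
t 34.13 pos [477.8 327.7 193.5] alpha 7.7 F [ 1.1 -0.5 -0.5] w 17.4 grip 39.9
shift [-0.7 -0.3  1. ]
turn [ 0.0013 -0.0003 -0.0004] per 12deg rows: 0.0
```

```bash
python3 -m crank '[[0,0,1.5,0,0,0],[0,0,0,0,0,0],[0,0,0,0,0,0]]'; python3 -m crank '[[0,0,0,0,0,0],[0,0,0,0,0,0],[0,0,0,0,0,0],[0,0,0,0,0,0]]' 0.53; python3 -m crank '[[0,0,-20,0,0,0],[0,0,-34,0,0,0],[0,0,-34,0,0,0],[-20,0,-20,0,0,0],[-34,0,0,0,0,0],[-34,0,0,0,0,0],[-34,0,0,0,0,0],[-20,0,0,0,0,0],[0,0,0,0,0,0],[0,0,0,0,0,0]]'; python3 - <<'E'
from h import *
go(477.6,327,192.5,7.7)
f=eyes.grab_frame("top"); cv2.imwrite("pics/t10.png",f["pixels"]); show(f,["cell_green","cell_purple","can_grey","can_navy","relay","board","battery","transformer"],.165)
E
```

```text
time_s: 34.38
eef_pos: [0.4779, 0.3278, 0.192]
ee_rot: [2.067, 2.365, 0.003]
contact_force: [-0.1, 0.6, 2.3]
width: 0.0171
grip_force: 40.1
time_s: 34.72
eef_pos: [0.4771, 0.3274, 0.1911]
ee_rot: [-2.068, -2.365, 0.001]
contact_force: [-0.3, -0.3, 0.7]
width: 0.0403
grip_force: 0.0
time_s: 35.55
eef_pos: [0.4963, 0.1861, 0.2993]
ee_rot: [-2.07, -2.362, -0.0]
contact_force: [0.1, 0.3, 0.8]
width: 0.0402
grip_force: 0.0
t 35.55 pos [496.3 186.1 299.3] alpha 7.5 F [0.1 0.3 0.8] w 40.2 grip 0.0
shift [142.1   0.  106.9]
turn [-0.0001 -0.0005 -0.0027] per 12deg rows: 0.0
cell_green 0.67 [143. 201.] n 183 ztop 179 rect [478.1 315.8] [19.  44.4] 5.8 top circ [478.8 316.3] 23.1
cell_green 0.24 [239. 154.] n 2546 ztop 166 rect [588.1 126.6] [115.  117.9] 86.8 top circ [595.  125.3] 89.5
cell_purple 0.58 [231. 167.] n 259 ztop 179 rect [556.9 132.5] [65.8 18.6] 78.8 top circ [558.1 132.2] 32.9
cell_purple 0.18 [382. 172.] n 658 ztop 206 rect [ 548.9 -190.8] [58.6 61.2] 47.9 top circ [ 551.8 -193.8] 33.0
can_grey 0.48 [106. 168.] n 39 ztop 209 rect [533.4 379.8] [22.1  9.9] 7.5 top circ [533.8 376.5] 11.1
can_navy 0.84 [400. 283.] n 415 ztop 75 rect [ 331. -265.] [42.8 42.6] 14.7 top circ [ 330.7 -266. ] 22.5
can_navy 0.62 [250. 140.] n 325 ztop 215 rect [612.   88.3] [31.8 35. ] 76.2 top circ [612.7  89.1] 17.9
can_navy 0.61 [362. 286.] n 216 ztop 58 rect [ 327.9 -179.5] [32.  32.2] 16.4 top circ [ 326.9 -179.2] 16.9
board 0.97 [382. 134.] n 597 ztop 167 rect [ 649.6 -198. ] [46.4 24.8] 61.9 top circ [ 647.2 -192. ] 37.8
battery 0.58 [427. 176.] n 329 ztop 175 rect [ 549.8 -291. ] [50.7 27.7] 77.0 top circ [ 551.2 -290.3] 27.5
transformer 0.71 [382. 172.] n 659 ztop 206 rect [ 548.9 -190.8] [58.6 61.1] 48.2 top circ [ 552.  -192.6] 32.5
```

View pics/t10.png

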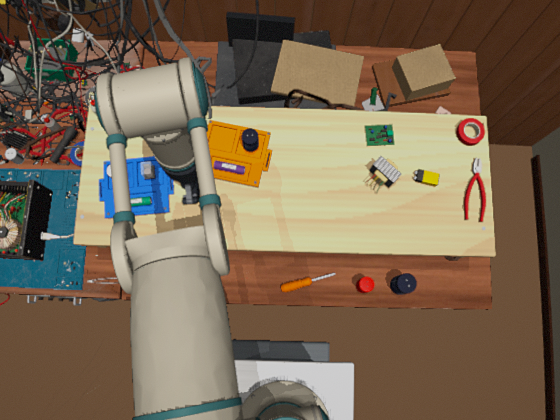

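The orange kit is in place, with the navy can at (250,140) and the purple cell at (231,167). The arm partly hides the blue tray, so I'm backing off to check it.

```bash
python3 -m crank '[[-20,0,-20,0,0,0],[-36,0,0,0,0,0],[-36,0,0,0,0,0],[-36,0,0,0,0,0],[-36,0,0,0,0,0],[-36,0,0,0,0,0],[-36,0,0,0,0,0],[-20,0,0,0,0,0],[0,0,0,0,0,0],[0,0,0,0,0,0],[0,0,0,0,0,0]]'; python3 - <<'E'
from h import *
f=eyes.grab_frame("top"); cv2.imwrite("pics/t11.png",f["pixels"][80:260,60:300].repeat(3,0).repeat(3,1)); show(f,["tray_blue","cell_green","can_grey","relay"],.165)
E
```

```text
time_s: 36.92
eef_pos: [0.5303, -0.0661, 0.3192]
ee_rot: [-2.067, -2.365, -0.001]
contact_force: [-0.1, -0.9, 0.1]
width: 0.0401
grip_force: 0.0
tray_blue 0.84 [140. 186.] n 3187 ztop 166 rect [512.8 334.3] [143.   98.4] 87.7 top circ [514.4 332.6] 93.2
cell_green 0.61 [135. 201.] n 219 ztop 178 rect [476.7 325.4] [16.8 62. ] 8.0 top circ [477.8 325.4] 31.2
can_grey 0.71 [115. 170.] n 238 ztop 208 rect [534.4 368.8] [30.5 25.3] 48.4 top circ [534.8 368.9] 15.1
relay 0.55 [149. 170.] n 223 ztop 198 rect [543.6 304.5] [28.9 23.4] 7.0 top circ [544.4 305. ] 16.3
relay 0.42 [391. 173.] n 127 ztop 206 rect [ 489.4 -137.4] [ 56.6 202.2] 47.8 top circ [ 476.  -152.1] 101.4
```

View pics/t11.png

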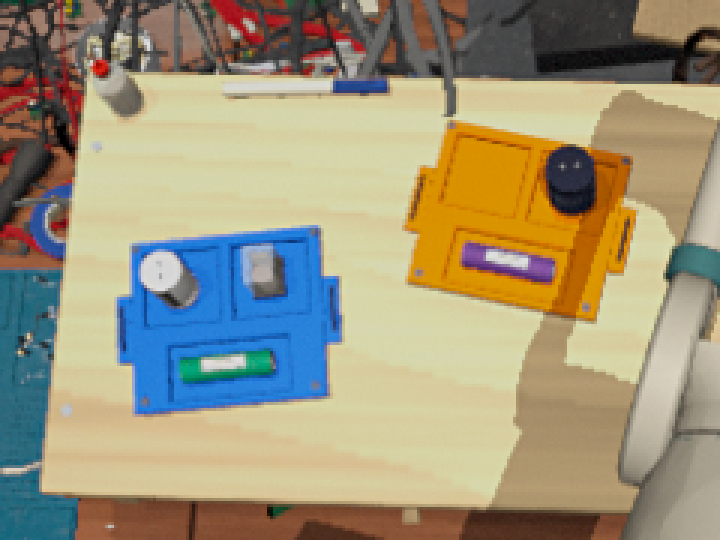

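All five parts are in their recesses: in the crop, the grey can is at (170,280), the relay at (262,270), the green cell at (227,365), the navy can at (570,180) and the purple cell at (510,260). Handing in.

```bash
python3 -c "
from station import finish_job
print(finish_job())"
```

```text
the job is handed in; nothing more can be done
None
```

Both kits are made up and the job is handed in at about 37 s: in the last top-camera pictures every part sat in its own recess and the spares looked unmoved, but no verdict came back.

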